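# Push the coin box home between the guard posts

## Task

Push the green tin coin box along the counter, lengthwise through the narrow gap between the two bolted steel posts, until the whole box stands past the posts on the yellow pad, square to it. Push it with the fingers without shoving hard: it must stay flat on the counter, never gripped, lifted or tipped. Leave the tread gauge, the chock and the scent capsule where they are, and finish with the hand clear.

Things in the scene. Friction and masses are not known exactly. Their poses are not given: they have to be found in the camera images.
- coin_box: loose green dented tin box, 110 mm long (its x), 90 wide (y), 50 high (z up), edges rounded 4 mm, 0.3 to 0.65 kg, coin slot in the top along its length. Origin: centre of its underside, flat on the counter (z = 0). Too wide to grip. Starts on the gate's -x side, off its line and askew by up to 45 degrees. Either end may lead.
- gate: fixed: two round steel posts with red bands, diameter 18 mm, 60 high, at y = +58 and -58 mm of its frame: clear gap 98 mm. Origin on the counter midway between them; x points level through the gap, the way the box goes (roughly the robot's left); z up. Bolted feet reach 25 mm outward. Yellow painted pad at x = 9 to 175, y = -62 to 62 mm: a box wholly on it has its origin at x = 64 to 120 mm.
- tread_gauge: bystander: blue plastic tread depth gauge lying loose, 85 (x) by 44 (y) by 12 mm, origin at the centre of its underside
- chock: bystander: small grey rubber wheel chock, loose ribbed wedge 100 (x) by 55 (y) by 50 mm, highest at its +x end, origin at the centre of its underside
- capsule_a: bystander: orange plastic scent capsule standing loose, 32 mm in diameter, 48 mm high plus a steel key ring to 68 mm, origin at the centre of its underside; it stands beyond the far end of the yellow pad

How it is judged (in metres and radians):
On the way:
1. the coin box is between the two posts, lengthwise, flat on the counter (x of coin_box in the frame of gate between -0.035 and 0.035 m and y of coin_box in the frame of gate between -0.015 and 0.015 m and angle between the x axis of coin_box and the x axis of gate, either way round below 0.2 rad and height (world z) of coin_box below 0.006 m), for 0.1 s.
At the end, for the whole second after the job is handed in: The coin box rests flat and still, wholly past the posts on the yellow pad (its origin 62 to 123 mm past the gate's line and within 20 mm of its centre line), its length within 0.17 rad (10 degrees) of the through direction, having gone between the posts (x of coin_box in the frame of gate between 0.062 and 0.123 m and y of coin_box in the frame of gate between -0.02 and 0.02 m and angle between the x axis of coin_box and the x axis of gate, either way round below 0.17 rad and height (world z) of coin_box below 0.005 m and angle between coin_box's own z axis and vertical below 0.05 rad and linear speed of coin_box below 0.01 m/s); the robot touches nothing.
It fails at once if the coin box is lifted or tipped off the counter (height (world z) of coin_box above 0.008 m or angle between coin_box's own z axis and vertical above 0.15 rad).
It fails at once if the coin box is gripped or shoved with more than 25 N (contact force between the fingers and coin_box above 25 N).
It fails at once if the tread gauge, the chock or the scent capsule is moved by more than 10 mm (distance of any of tread_gauge, chock, capsule_a from where it was at the start of the episode above 0.01 m).
It also fails if it takes over 72 s, if anything falls off the work surface, if the arm or the gripper's body presses on something with over 40 N, if the wrist force passes 120 N, or if a joint passes its speed limit or range.

## Robot

A 6-joint arm with a two-finger parallel gripper is mounted at the origin on the work surface. World frame = base frame: x ahead of the robot, y to its left, z up, the work surface at z = 0. Lengths are in mm, angles in rad, forces in N, time in s.
With the tool pointing down it reaches from about 275 to 1000 mm from the base axis. Payload 8.4 kg.
Tool frame: the origin (TCP) lies midway between the tips of the shut fingers; the grasp point (between the pads) lies 19 mm behind it; z points along the fingers, y is the line along which they close (so a half turn about z gives the same grasp; the last joint's range is limited). The gripper opens to 85 mm and grips with 20 to 120 N. Pads are 22 mm wide; open, the fingers measure 114 mm over their backs; the gripper's body (76 mm by 85 mm) begins 54 mm behind the grasp point. The pads swing forward as they close: fully open they stand 13 mm farther back than shut.
Start: joints at [-0.002, 0.353, 1.633, -0, 1.155, -0.002], TCP at [625.002, -0, 231.281] pointing down, gripper open.
Joint ranges: [-2.63, 2.63], [-0.92, 2.1], [0.06, 2.66], [-1.3, 4.44], [0, 2.69], [-3.02, 3.02]. Speed limits (rad/s): [2.22, 2.22, 2.79, 3.14, 3.14, 3.14].

## Interface

Orientations are given as [roll, pitch, yaw] about the fixed x, y, z axes, in that order (R = Rz(yaw) Ry(pitch) Rx(roll)).
In Python, from rig import r gives the robot as it stands.
- The arm moves only by the shell command python3 -m inch 'ROWS' [OPENING] [FORCE]. ROWS is JSON, a list that holds one entry, the list of rows, each a list of 6 numbers: the shift along the tool's x, y, z scaled (see below), then the turn, a rotation vector about the tool's x, y, z scaled (see below). In form: [[[tx, ty, tz, wx, wy, wz], ...]]. A call has 1 to 8 rows; each row is the pose to reach, as a shift and turn from the pose commanded when the call began, along the tool's axes at that moment, turning the shorter way round; what a row does not reach only later rows make up. The controller multiplies each number of a shift by 20 cm and each number of a turn by pi rad. A row lasts 1/12 s, in which the tool goes at most 41.7 mm and 7.16 degrees, less where a joint would pass 70% of its speed; a pose out of reach is approached as far as the arm can. A call with a number of a shift or a turn outside -1 to 1 is refused whole. A call with a gripper value outside its range is refused whole. OPENING is the gripper's target within -1 to 1 (fully open at 1, half-way at 0, shut at -1), set as the call begins (- or left out, the last holds). The fingers move at their own pace and stop on an object; FORCE is the grip in N (left out, the last holds). Time passes only in rows, so rows that repeat a pose let the fingers close. It gives the time, the measured TCP pose, the force, the opening and the grip force at its end, in the units of the state.
- r.sense(): the state, without advancing time (a new reading comes with each control period).
- r.grab_frame(name): name is "scene" or "side" or "wrist"; returns the picture (384x512x3 uint8, red, green, blue); there is no depth.
- r.camera_info(name): a dict with "K" (3x3 intrinsics, pixels), "rvec" (rotation vector, rad) and "tvec" (3), from world to camera coordinates, as OpenCV has them; the wrist camera has in their place "mount" (4x4, takes a point from camera to tool coordinates, whose origin is the TCP and whose axes are the flange's). Camera axes: x right, y down, z forward; pixel columns grow to the right and rows downward; lengths in mm; the calibration is good to about 2 mm. A picture is of the moment at which its call begins: read the wrist's pose just before it. camera_info takes no time and is no camera call.
- r.sign_off(): hands the job in; it is judged then, once.
The state is a dict: "clock": time; "qpos": joint angles; "qvel": joint speeds; "joint_efforts": joint torques, N m; "eef_pos": TCP position; "tcp_rot": TCP orientation; "contact_force": force on the tool from outside, world axes, zero at the start; "wrist_torque": the same for the moment, N m; "opening": opening from 0.0 (shut) to 1.0 (fully open); "grasp_force": force on a finger pad.
Only numpy, scipy, OpenCV 4.12 (cv2) and the standard library are available. Lean on these libraries where they do the work, as an engineer would, in place of code of your own. Each camera call takes 0.05 s, during which the arm holds its last target. There are 200 camera calls.

## Working session

There is one attempt and no reset: what is moved stays moved. The work goes in short steps, Python scripts to look and compute and a shell command to move; the robot and the scene stay as the last step left them, time stands still between calls to the robot, and variables do not carry over. Pictures are saved under pics/ and viewed, at most 11 in all, crops included, and the job is handed in when it is done.

```bash
mkdir -p pics; ls; cat > h.py <<'E'
import numpy as np,cv2
from rig import r
def P(name):
    c=r.camera_info(name); 
    R=cv2.Rodrigues(np.array(c["rvec"],float))[0]; return np.array(c["K"],float),R,np.array(c["tvec"],float).ravel()
def ray(name,uv,z):
    K,R,t=P(name); uv=np.atleast_2d(np.array(uv,float))
    d=(R.T@np.linalg.inv(K)@np.c_[uv,np.ones(len(uv))].T).T; o=-R.T@t
    return o+d*((z-o[2])/d[:,2])[:,None]
def proj(name,p):
    K,R,t=P(name); q=(K@(R@np.atleast_2d(p).T+t[:,None])).T; return q[:,:2]/q[:,2:]
def snap(name,f=None):
    im=r.grab_frame(name); 
    if f: cv2.imwrite('pics/'+f,cv2.cvtColor(im,cv2.COLOR_RGB2BGR))
    return im
E
python3 - <<'E'
from h import *
a=snap("scene","s0.png");b=snap("side","d0.png")
cv2.imwrite('pics/both0.png',cv2.resize(cv2.vconcat([cv2.imread('pics/s0.png'),cv2.imread('pics/d0.png')]),None,fx=.78,fy=.78))
for n in("scene","side"):
    K,R,t=P(n);print(n,K.round(1).tolist(),(-R.T@t).round(),R[2].round(2))
print(r.sense())
E
```

```text
pics
scene [[354.4, 0.0, 261.3], [0.0, 354.4, 188.5], [0.0, 0.0, 1.0]] [1315.  -11.  705.] [-0.7   0.08 -0.71]
side [[361.4, 0.0, 255.9], [0.0, 361.4, 195.6], [0.0, 0.0, 1.0]] [472. 618. 693.] [ 0.17 -0.64 -0.75]
{'clock': 0.1, 'qpos': array([-2.40249569e-03,  3.53575260e-01,  1.63405250e+00,  3.05129265e-05,
        1.15517839e+00, -2.39686986e-03]), 'qvel': array([-4.93346248e-04, -4.85194571e-04, -2.76785873e-03, -4.68700366e-04,
        3.64568092e-04,  7.84669653e-05]), 'joint_efforts': array([ 4.27485766e-04, -6.06356549e+01, -3.42817569e+01, -7.40920814e-05,
        3.91241178e-03, -4.99377973e-05]), 'eef_pos': array([6.24584546e+02, 9.00635115e-03, 2.30642122e+02]), 'tcp_rot': array([-3.14037923e+00, -3.08087976e-05,  1.57077835e+00]), 'contact_force': array([0.17625387, 1.07761903, 0.17409576]), 'wrist_torque': array([-0.00174911, -0.04061781,  0.00501849]), 'grasp_force': 0.0, 'opening': 0.9978702870794532}
```

View pics/s0.png

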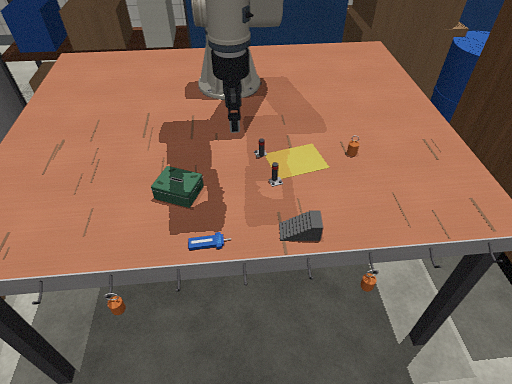

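View pics/d0.png

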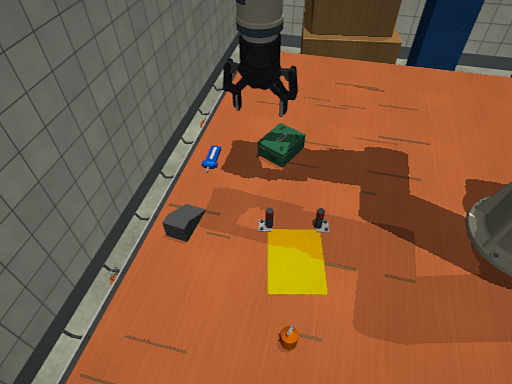

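The scene view shows the box at about (178,187), the posts at (261,148) and (274,175), the pad to their right, the gauge at (208,241), the chock at (302,227) and the capsule at (353,147). The side view shows the box at (281,145), the posts at (269,218) and (320,218), and the pad at (296,262).

```bash
cat >> h.py <<'E'
def big(m):
    c,_=cv2.findContours(m.astype(np.uint8),cv2.RETR_EXTERNAL,cv2.CHAIN_APPROX_NONE); return max(c,key=cv2.contourArea)[:,0]
def mask(im,k):
    h=cv2.cvtColor(im,cv2.COLOR_RGB2HSV)
    lo,hi={'y':((22,120,90),(35,255,255)),'g':((60,60,15),(95,255,255))}[k]
    return cv2.inRange(h,lo,hi)
E
python3 - <<'E'
from h import *
for n,f in(("scene","s0.png"),("side","d0.png")):
    im=cv2.cvtColor(cv2.imread('pics/'+f),cv2.COLOR_BGR2RGB)
    c=big(mask(im,'y')); w=ray(n,c,0)[:,:2].astype(np.float32)
    rr=cv2.minAreaRect(w); print(n,'pad',rr, cv2.boxPoints(rr).round().tolist())
    g=big(mask(im,'g')); print('green px',cv2.boundingRect(g), 'approx',cv2.approxPolyDP(cv2.convexHull(g.reshape(-1,1,2)),2.5,True)[:,0].tolist())
a=cv2.imread('pics/s0.png')[155:215,140:215];b=cv2.imread('pics/d0.png')[115:175,248:323]
cv2.imwrite('pics/crop0.png',cv2.resize(cv2.hconcat([a,b]),None,fx=5.3,fy=5.3,interpolation=cv2.INTER_CUBIC))
print('posts side z0',ray("side",[[269,228],[320,227]],0).round(),'cap',ray("scene",[[352,157]],0).round(),'gauge',ray("scene",[[188,245],[230,240]],0).round(),'chock',ray("scene",[[279,237],[320,241],[321,215]],0).round())
E
```

```text
scene pad ((498.7615966796875, 183.9387664794922), (123.93661499023438, 166.05990600585938), 13.032784461975098) [[420.0, 251.0], [457.0, 89.0], [578.0, 117.0], [540.0, 279.0]]
green px (151, 166, 52, 42) approx [[167, 166], [201, 174], [202, 186], [189, 207], [154, 197], [151, 187]]
side pad ((500.234375, 184.66372680664062), (124.77662658691406, 166.35569763183594), 13.140158653259277) [[421.0, 251.0], [458.0, 89.0], [580.0, 118.0], [542.0, 280.0]]
green px (258, 124, 47, 43) approx [[279, 124], [304, 134], [303, 146], [282, 166], [258, 154], [258, 142]]
posts side z0 [[576. 115.   0.]
 [459.  83.   0.]] cap [[501. 361.   0.]] gauge [[ 787. -131.    0.]
 [ 782.  -29.    0.]] chock [[785.  92.   0.]
 [807. 191.   0.]
 [724. 212.   0.]]
```

View pics/crop0.png

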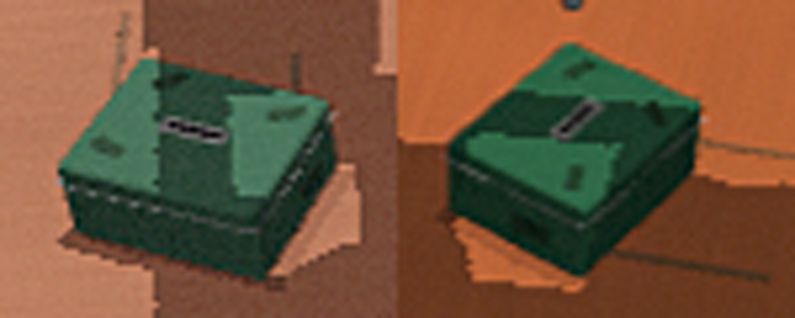

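The crop shows the box's top face with the slot along its long edges. In scene pixels the top corners are (152,187), (168,166), (202,175) and (189,198). In side pixels they are (258,143), (280,123), (305,135) and (283,155).

```bash
cat >> h.py <<'E'
th=np.deg2rad(13.1);G=np.array([520.4,94.7]);gx=np.array([-np.sin(th),np.cos(th)]);gy=np.array([-gx[1],gx[0]])
def gate(p): p=np.atleast_2d(p)[:,:2]-G; return np.c_[p@gx,p@gy]
def world(g): g=np.atleast_2d(g); return G+g[:,:1]*gx+g[:,1:]*gy
E
python3 - <<'E'
from h import *
for n,uv in(("scene",[[151.7,187.5],[168.3,165.9],[202.3,174.8],[189.4,198]]),("side",[[257.9,143.3],[280.5,122.9],[305,134.8],[283.4,155]])):
    w=ray(n,uv,48); g=gate(w); print(n,w[:,:2].round().tolist(),'ctr',w.mean(0).round(),gate(w.mean(0)).round())
    for i in range(4):
        d=g[(i+1)%4]-g[i]; print(np.hypot(*d).round(),np.rad2deg(np.arctan2(d[1],d[0])).round(1))
for n,uv in(("scene",[[171,179.3],[182.5,181]]),("side",[[353,134],[360,122]])): pass
print('posts',world([[0,58],[0,-58]]).round(), proj("scene",np.c_[world([[0,58],[0,-58]]),[0,0]]).round())
print('gauge,chock,caps gate',gate([[785,-80],[765,150],[501,361]]).round())
E
```

```text
scene [[627.0, -225.0], [544.0, -189.0], [590.0, -94.0], [675.0, -125.0]] ctr [ 609. -158.   48.] [[-266.  -29.]]
90.0 53.2
106.0 -39.0
90.0 -123.5
111.0 141.2
side [[662.0, -123.0], [621.0, -226.0], [543.0, -189.0], [585.0, -93.0]] ctr [ 603. -158.   48.] [[-265.  -23.]]
112.0 145.0
86.0 51.4
105.0 -36.6
83.0 -124.5
posts [[464.  82.]
 [577. 108.]] [[261. 155.]
 [274. 179.]]
gauge,chock,caps gate [[-230. -218.]
 [  -2. -251.]
 [ 264.  -41.]]
```

```bash
python3 -m inch '[[[-0.2,0.1,0.1,0,0,-0.02],[-0.4,0.2,0.2,0,0,-0.04],[-0.6,0.3,0.3,0,0,-0.06],[-0.778,0.386,0.4,0,0,-0.0728],[-0.778,0.386,0.4,0,0,-0.0728],[-0.778,0.386,0.4,0,0,-0.0728],[-0.778,0.386,0.4,0,0,-0.0728]]]' -1 20
python3 - <<'E'
from h import *
s=r.sense();print(s['clock'],s['eef_pos'],s['tcp_rot'],gate(s['eef_pos']),s['opening'])
E
```

```text
clock: 0.68
eef_pos: [701.4, -156.5, 149.5]
tcp_rot: [-3.139, -0.001, 1.797]
contact_force: [-0.8, 0.9, -0.5]
opening: 0.009
grasp_force: 0.0
0.6833 [ 701.42404587 -156.53811637  149.50829016] [-3.13911190e+00 -1.37070445e-03  1.79728897e+00] [[-285.72922408 -119.36962262]] 0.009167293036687599
```

```bash
python3 -m inch '[[[0,0,0.2,0,0,0],[0,0,0.4,0,0,0],[0,0,0.55,0,0,0],[0,0,0.62,0,0,0],[0,0,0.66,0,0,0],[0,0,0.66,0,0,0]]]' && python3 -m inch '[[[0.02,-0.02,0,0,0,0],[0.04,-0.05,0,0,0,0],[0.06,-0.08,0,0,0,0],[0.08,-0.10,0,0,0,0],[0.105,-0.12,0,0,0,0],[0.13,-0.145,0,0,0,0],[0.155,-0.17,0,0,0,0],[0.18,-0.19,0,0,0,0]]]'
python3 - <<'E'
from h import *
s=r.sense();print(s['clock'],s['eef_pos'],s['contact_force'],gate(s['eef_pos']))
a=snap("scene","s1.png")[145:235,120:255];b=snap("side")[95:185,230:365]
cv2.imwrite('pics/crop1.png',cv2.resize(cv2.cvtColor(cv2.vconcat([a,b]),cv2.COLOR_RGB2BGR),None,fx=3.3,fy=3.3,interpolation=cv2.INTER_CUBIC))
E
```

```text
clock: 1.18
eef_pos: [701.8, -154.6, 18.7]
tcp_rot: [-3.14, -0.001, 1.8]
contact_force: [-1.0, -0.4, 0.2]
opening: 0.004
grasp_force: 0.0
clock: 1.85
eef_pos: [658.3, -129.1, 20.6]
tcp_rot: [3.138, 0.002, 1.799]
contact_force: [5.2, 0.3, 2.9]
opening: 0.004
grasp_force: 2.7
1.85 [ 658.33864946 -129.07566394   20.55984624] [5.19354475 0.2611412  2.93886765] [[-249.21609398  -83.62988273]]
```

View pics/crop1.png

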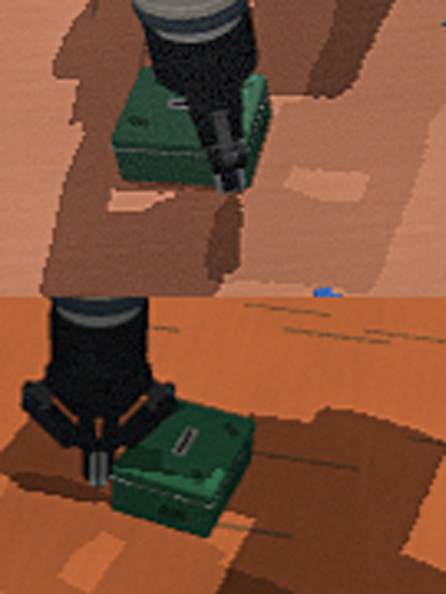

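The fingers are on the near long side by the leading end. The box is turning the right way with about half the turn done: its front corner is at side pixel (294,159) and its right corner at (307,132). I'll continue, back off, then measure.

```bash
cat >> h.py <<'E'
def boxrect(name,im):
    # near lower silhouette unusable in general: hull of green, its top-face corners listed for judging
    g=big(mask(im,'g')); return cv2.approxPolyDP(cv2.convexHull(g.reshape(-1,1,2)),2,True)[:,0]
def two(): return snap("scene"),snap("side")
def crop(f,a,b,ca,cb,w=75,h=60,s=5.3):
    A=a[ca[1]:ca[1]+h,ca[0]:ca[0]+w];B=b[cb[1]:cb[1]+h,cb[0]:cb[0]+w]
    cv2.imwrite('pics/'+f,cv2.resize(cv2.cvtColor(cv2.hconcat([A,B]),cv2.COLOR_RGB2BGR),None,fx=s,fy=s,interpolation=cv2.INTER_CUBIC))
E
python3 -m inch '[[[0.025,-0.02,0,0,0,0],[0.05,-0.04,0,0,0,0],[0.07,-0.06,0,0,0,0],[0.09,-0.08,0,0,0,0],[0.09,-0.08,0,0,0,0]]]' && python3 -m inch '[[[0,0.1,0,0,0,0],[0,0.25,0,0,0,0],[-0.1,0.3,-0.3,0,0,0],[-0.4,0.3,-0.5,0,0,0],[-0.6,0.3,-0.7,0,0,0],[-0.8,0.3,-0.7,0,0,0],[-0.9,0.2,-0.7,0,0,0],[-0.9,0,-0.7,0,0,0]]]' 0
python3 - <<'E'
from h import *
s=r.sense();print(gate(s['eef_pos']),s['opening'])
a,b=two();print(boxrect("scene",a).tolist(),boxrect("side",b).tolist())
crop('crop2.png',a,b,(145,145),(250,110))
E
```

```text
clock: 2.37
eef_pos: [637.7, -114.9, 19.9]
tcp_rot: [3.14, 0.0, 1.8]
contact_force: [3.6, 1.1, 3.0]
opening: 0.004
grasp_force: 1.6
clock: 3.03
eef_pos: [693.1, -281.2, 157.6]
tcp_rot: [3.138, 0.003, 1.8]
contact_force: [-0.7, -0.4, 1.0]
opening: 0.499
grasp_force: 0.0
[[-405.29893059  -82.99021826]] 0.49861333381340817
[[196, 162], [200, 194], [162, 199], [158, 188], [159, 167]] [[277, 127], [306, 131], [301, 166], [271, 162], [271, 150]]
```

View pics/crop2.png

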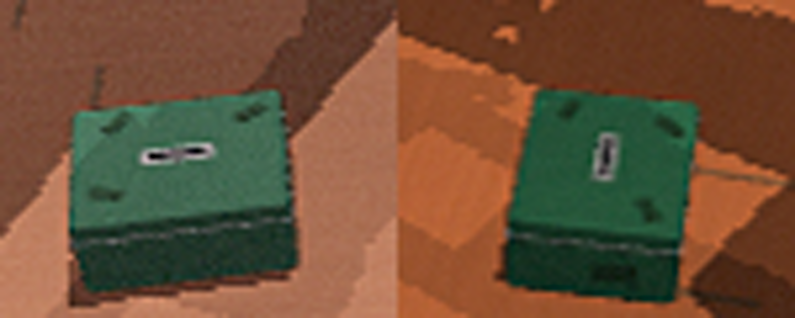

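The crop shows the box's length now close to the through direction. In scene pixels the top corners are (158,189), (159,166), (199,162) and (201,185). In side pixels they are (271,154), (276,127), (306,129) and (304,156).

```bash
cat >> h.py <<'E'
def report(sc,sd):
    for n,uv in(("scene",sc),("side",sd)):
        g=gate(ray(n,uv,48)); c=g.mean(0); d=[np.rad2deg(np.arctan2(*(g[(i+1)%4]-g[i])[::-1])) for i in range(4)]
        print(n,'ctr',c.round(1),'edges mod90',[round((x+45)%90-45,1) for x in d],[round(float(np.hypot(*(g[(i+1)%4]-g[i])))) for i in range(4)])
E
python3 - <<'E'
from h import *
report([[158.2,188.8],[158.8,166.3],[198.8,162.4],[201,185]],[[270.8,153.8],[275.9,127.4],[306.5,129.4],[304.1,155.8]])
E
```

```text
scene ctr [-259.    -6.9] edges mod90 [np.float64(-8.5), np.float64(-10.1), np.float64(-8.4), np.float64(-11.4)] [91, 111, 93, 111]
side ctr [-254.    -2.6] edges mod90 [np.float64(-7.7), np.float64(-5.6), np.float64(-7.3), np.float64(-4.6)] [114, 87, 112, 88]
```

```bash
python3 -m inch '[[[0.1,-0.15,0.1,0,0,0],[0.2,-0.3,0.25,0,0,0],[0.3,-0.39,0.4,0,0,0],[0.3,-0.39,0.55,0,0,0],[0.3,-0.39,0.65,0,0,0],[0.3,-0.39,0.69,0,0,0],[0.3,-0.39,0.69,0,0,0]]]' 0 && python3 -m inch '[[[0.04,0,0,0,0,0],[0.08,0,0,0,0,0],[0.11,0,0,0,0,0],[0.14,0,0,0,0,0],[0.17,0,0,0,0,0],[0.2,0,0,0,0,0],[0.23,0,0,0,0,0],[0.26,-0.005,0,0,0,0]]]' && python3 -m inch '[[[0.03,0,0,0,0,0],[0.06,-0.002,0,0,0,0],[0.09,-0.005,0,0,0,0],[0.12,-0.007,0,0,0,0],[0.15,-0.01,0,0,0,0],[0.18,-0.01,0,0,0,0],[0.21,-0.015,0,0,0,0],[0.21,-0.015,0,0,0,0]]]'
python3 - <<'E'
from h import *
s=r.sense();print(gate(s['eef_pos']),s['opening'])
a,b=two();print(boxrect("scene",a).tolist(),boxrect("side",b).tolist())
crop('crop3.png',a,b,(170,130),(250,130))
E
```

```text
clock: 3.72
eef_pos: [598.3, -236.5, 15.4]
tcp_rot: [-3.137, -0.003, 1.8]
contact_force: [-0.0, 0.3, -0.3]
opening: 0.499
grasp_force: 0.0
clock: 4.38
eef_pos: [589.1, -187.5, 19.3]
tcp_rot: [3.139, 0.002, 1.8]
contact_force: [3.2, -5.7, 3.8]
opening: 0.495
grasp_force: 3.2
clock: 5.05
eef_pos: [575.7, -146.4, 19.0]
tcp_rot: [3.14, 0.001, 1.8]
contact_force: [1.1, -1.2, 0.2]
opening: 0.499
grasp_force: 0.5
[[-247.3270652     0.74457656]] 0.49863735410879695
[[220, 153], [227, 169], [228, 182], [193, 191], [187, 159]] [[309, 147], [313, 174], [311, 185], [279, 186], [278, 146]]
```

View pics/crop3.png

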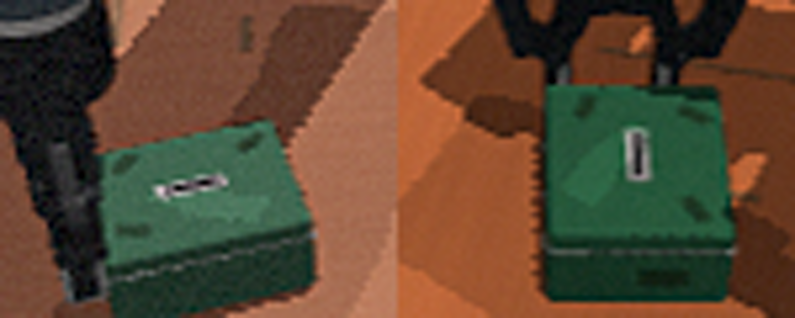

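The crop shows both fingers flat on the rear face. In side pixels the top corners are (278,147), (310,147), (314,176) and (278,176). In scene pixels they are (188,159), (221,153), (229,173) and (190,181).

```bash
python3 - <<'E'
from h import *
report([[188.3,159.2],[221.3,153.4],[229.4,173.4],[189.8,180.6]],[[278,146.6],[310.5,147],[313.7,175.8],[277.8,175.8]])
E
```

```text
scene ctr [-178.5    4.8] edges mod90 [np.float64(-2.9), np.float64(-0.4), np.float64(-3.4), np.float64(-8.2)] [96, 91, 108, 90]
side ctr [-175.1    8.9] edges mod90 [np.float64(-0.5), np.float64(-0.3), np.float64(0.6), np.float64(-1.4)] [88, 109, 90, 111]
```

```bash
python3 -m inch '[[[0.03,0.002,0,0,0,0],[0.06,0.006,0,0,0,0],[0.09,0.010,0,0,0,0],[0.12,0.014,0,0,0,0],[0.15,0.018,0,0,0,0],[0.18,0.022,0,0,0,0],[0.21,0.026,0,0,0,0],[0.24,0.03,0,0,0,0]]]' && python3 -m inch '[[[0.03,0.002,0,0,0,0],[0.06,0.005,0,0,0,0],[0.09,0.005,0,0,0,0],[0.12,0.005,0,0,0,0],[0.15,0.005,0,0,0,0],[0.18,0.005,0,0,0,0],[0.18,0.005,0,0,0,0]]]'
python3 - <<'E'
from h import *
s=r.sense();print(gate(s['eef_pos']),s['contact_force'])
a,b=two();print(boxrect("scene",a).tolist(),boxrect("side",b).tolist())
crop('crop4.png',a,b,(205,125),(258,165),75,80)
E
```

```text
clock: 5.82
eef_pos: [570.4, -99.4, 18.3]
tcp_rot: [3.141, 0.001, 1.8]
contact_force: [0.4, -6.0, 4.8]
opening: 0.498
grasp_force: 3.3
clock: 6.4
eef_pos: [562.9, -63.2, 18.1]
tcp_rot: [-3.142, 0.0, 1.8]
contact_force: [0.1, 0.9, 0.4]
opening: 0.5
grasp_force: 0.0
[[-163.38897018   -5.621769  ]] [0.06976315 0.87815086 0.43797105]
[[248, 149], [257, 165], [257, 177], [223, 186], [219, 154]] [[309, 168], [313, 199], [311, 210], [277, 211], [276, 167]]
```

View pics/crop4.png

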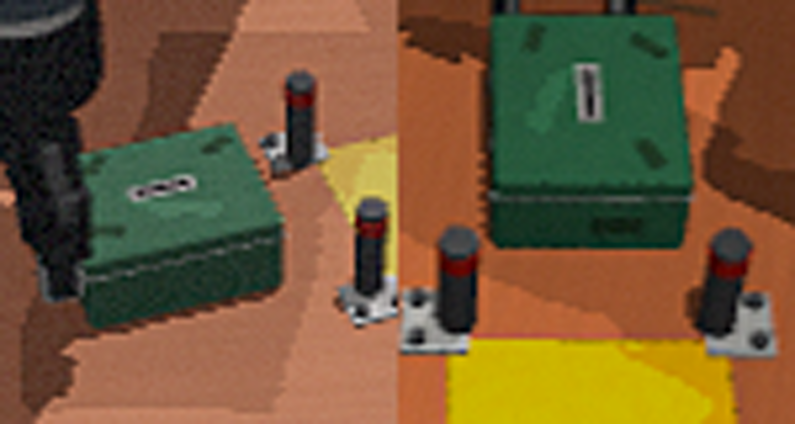

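The crop shows the box just short of the posts and nearly square. In side pixels its top corners are (275,168), (310,168), (314,201) and (275,201), and the post tops are at (269.6,209) and (321,210).

```bash
python3 - <<'E'
from h import *
report([[218.6,154.8],[249.3,148.4],[258.4,168],[220.7,175.9]],[[275.4,168.2],[310.5,168.2],[313.6,200.8],[275.5,201.2]])
print('post tops side',gate(ray("side",[[269.6,209.3],[321.1,210.3]],60)).round(1),'scene',gate(ray("scene",[[205+300/5.3,125+78/5.3],[205+372/5.3,125+204/5.3]],60)).round(1))
E
```

```text
scene ctr [-94.3  -1.6] edges mod90 [np.float64(-0.1), np.float64(-1.6), np.float64(-1.2), np.float64(-10.6)] [93, 91, 108, 91]
side ctr [-91.8   1.6] edges mod90 [np.float64(0.6), np.float64(-0.7), np.float64(1.5), np.float64(-0.7)] [90, 110, 90, 111]
post tops side [[ -0.6 -58.1]
 [  0.8  58. ]] scene [[  0.3  56.8]
 [  0.6 -57.8]]
```

```bash
python3 -m inch '[[[0.025,0,0,0,0,0],[0.05,0,0,0,0,0],[0.075,0,0,0,0,0],[0.1,0,0,0,0,0],[0.125,0,0,0,0,0],[0.15,0,0,0,0,0],[0.175,0,0,0,0,0],[0.2,0,0,0,0,0]]]' && python3 -m inch '[[[0.025,0,0,0,0,0],[0.05,0,0,0,0,0],[0.075,0,0,0,0,0],[0.1,0,0,0,0,0],[0.125,0,0,0,0,0],[0.15,0,0,0,0,0],[0.175,0,0,0,0,0],[0.175,0,0,0,0,0]]]'
python3 - <<'E'
from h import *
s=r.sense();print(gate(s['eef_pos']),s['contact_force'])
a,b=two()
crop('crop5.png',a,b,(215,120),(258,175),75,80)
E
```

```text
clock: 7.17
eef_pos: [553.6, -24.1, 17.8]
tcp_rot: [-3.141, -0.0, 1.8]
contact_force: [1.3, -2.6, -1.1]
opening: 0.501
grasp_force: 1.4
clock: 7.83
eef_pos: [545.7, 10.4, 18.0]
tcp_rot: [-3.141, -0.0, 1.8]
contact_force: [-0.0, 0.3, 0.3]
opening: 0.501
grasp_force: 0.0
[[-87.83525334  -5.5668974 ]] [-0.0494093   0.29442188  0.29545626]
```

View pics/crop5.png

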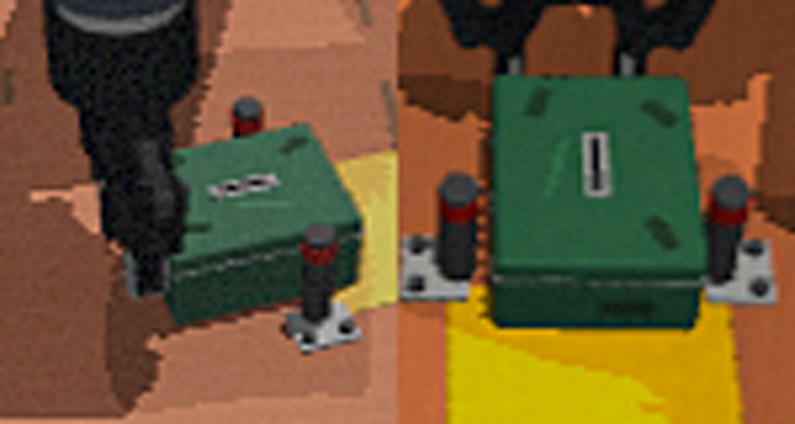

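The crop shows the box entering the gap with clearance to both posts; these stand at side pixels (344,209) and (395,209) before scaling. The gripper's linkage will pass close over the posts, so I'll push a little further, then raise and narrow the fingers for the last stretch.

```bash
python3 -m inch '[[[0.03,0,0,0,0,0],[0.06,0,0,0,0,0],[0.09,0,0,0,0,0],[0.12,0,0,0,0,0],[0.15,0,0,0,0,0],[0.18,0,0,0,0,0],[0.21,0,0,0,0,0],[0.21,0,0,0,0,0]]]' && python3 -m inch '[[[-0.1,0,0,0,0,0],[-0.1,-0.02,-0.065,0,0,0],[-0.1,-0.025,-0.065,0,0,0],[-0.1,-0.025,-0.065,0,0,0],[-0.1,-0.025,-0.065,0,0,0],[-0.1,-0.025,-0.065,0,0,0]]]' -0.5
python3 - <<'E'
from h import *
s=r.sense();print(gate(s['eef_pos']),s['eef_pos'],s['contact_force'],s['opening'])
a,b=two()
crop('crop6.png',a,b,(225,110),(258,185),85,85,4.6)
E
```

```text
clock: 8.6
eef_pos: [536.2, 51.6, 18.1]
tcp_rot: [3.141, -0.0, 1.8]
contact_force: [-0.7, 0.3, 0.1]
opening: 0.5
grasp_force: 0.0
clock: 9.1
eef_pos: [535.9, 30.1, 30.6]
tcp_rot: [-3.141, -0.0, 1.8]
contact_force: [-0.2, 0.2, 0.2]
opening: 0.247
grasp_force: 0.0
[[-66.42388845  -0.46105021]] [535.90411299  30.10922663  30.57755366] [-0.18364359  0.18317435  0.24426736] 0.24728291022095228
```

View pics/crop6.png

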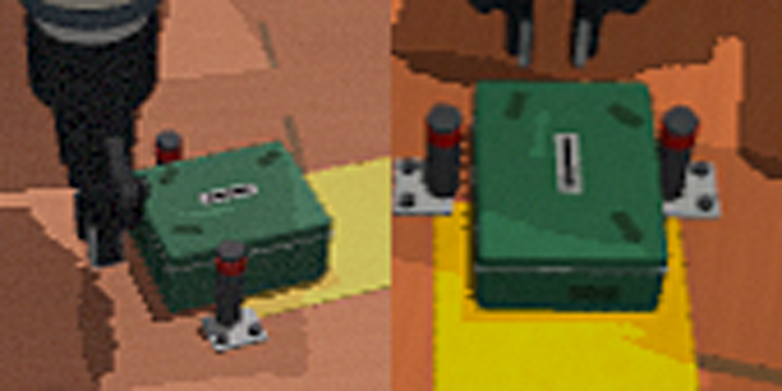

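The crop shows the box between the posts, centred and square, with the narrowed fingers behind it. Next I push it on through.

```bash
python3 -c "
from h import *
report([[0,0],[1,0],[1,1],[0,1]],[[276.3,203.3],[314.7,203.3],[318,241.1],[276.3,242]])" | tail -1
python3 -m inch '[[[0.05,0,0,0,0,0],[0.08,0,0,0,0,0],[0.105,0,0,0,0,0],[0.13,0,0,0,0,0],[0.155,0,0,0,0,0],[0.18,0,0,0,0,0],[0.205,0,0,0,0,0],[0.23,0,0,0,0,0]]]' && python3 -m inch '[[[0.02,0,0,0,0,0],[0.045,0,0,0,0,0],[0.07,0,0,0,0,0],[0.095,0,0,0,0,0],[0.12,0,0,0,0,0],[0.145,0,0,0,0,0],[0.165,0,0,0,0,0],[0.165,0,0,0,0,0]]]'
python3 - <<'E'
from h import *
s=r.sense();print(gate(s['eef_pos']),s['contact_force'])
a,b=two()
crop('crop7.png',a,b,(235,110),(258,200),85,85,4.6)
E
```

```text
side ctr [24.4  1.8] edges mod90 [np.float64(0.7), np.float64(-1.2), np.float64(2.3), np.float64(-0.9)] [90, 106, 89, 109]
clock: 9.87
eef_pos: [525.5, 74.9, 30.9]
tcp_rot: [-3.141, 0.0, 1.8]
contact_force: [1.0, -2.5, -1.6]
opening: 0.254
grasp_force: 1.5
clock: 10.53
eef_pos: [518.1, 107.6, 31.0]
tcp_rot: [3.141, -0.0, 1.8]
contact_force: [0.4, 0.3, -1.2]
opening: 0.247
grasp_force: 0.0
[[13.06546204 -0.67349492]] [ 0.37544483  0.25783624 -1.23214575]
```

View pics/crop7.png

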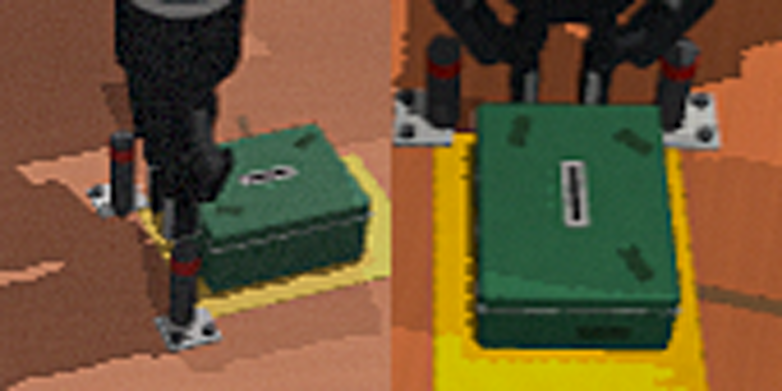

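The crop shows the box past both posts and inside the pad. In side pixels its top corners are (277,223), (317,223), (321,265) and (277,266).

```bash
python3 -c "
from h import *
report([[0,0],[1,0],[1,1],[0,1]],[[258+(x-391)/4.6,200+y/4.6] for x,y in [(478,106),(662,106),(680,300),(478,304)]])" | tail -1
python3 -m inch '[[[-0.05,0,0,0,0,0],[-0.12,0,0,0,0,0],[-0.2,0,0,0,0,0],[-0.35,0,0,0,0,0],[-0.4,0,-0.2,0,0,0],[-0.4,0,-0.4,0,0,0],[-0.4,0,-0.6,0,0,0],[-0.4,0,-0.6,0,0,0]]]'
python3 - <<'E'
from h import *
a,b=two()
c=big(mask(b,'g'));print(boxrect("side",b).tolist())
crop('crop8.png',a,b,(235,110),(258,200),85,85,4.6)
E
```

```text
side ctr [82.7  2. ] edges mod90 [np.float64(0.8), np.float64(-1.0), np.float64(2.2), np.float64(-1.0)] [89, 107, 89, 110]
clock: 11.3
eef_pos: [540.8, 27.7, 158.1]
tcp_rot: [3.131, 0.002, 1.798]
contact_force: [1.7, 0.4, 0.2]
opening: 0.251
grasp_force: 0.0
[[316, 223], [320, 263], [318, 273], [277, 274], [277, 223]]
```

View pics/crop8.png

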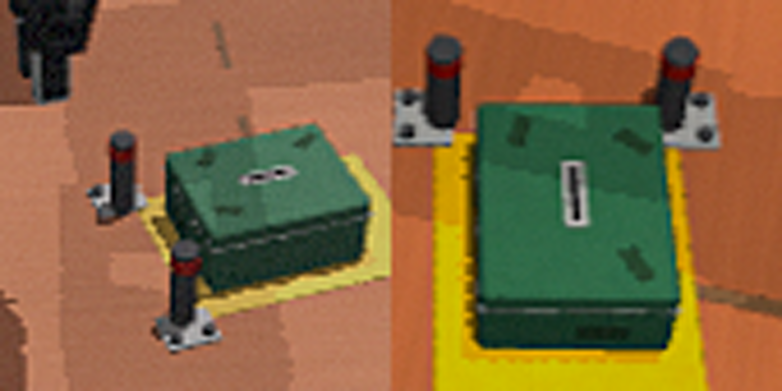

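The box sits flat on the pad at about x = 83, y = 2 mm in the gate frame, square to it, and the hand is clear.

```bash
python3 -m inch '[[[0,0,0,0,0,0],[0,0,0,0,0,0],[0,0,0,0,0,0]]]' >/dev/null; python3 -c "
from rig import r
print(r.sign_off())"
```

```text
the job is handed in; nothing more can be done
None
```

I pushed the coin box through the gate and handed the job in: by my last camera estimate it stands on the pad about 83 mm past the posts, about 2 mm off the centre line and within about 2° of square, with the hand clear; the judge returned no verdict.

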